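Set the sieve shaker's click dial to eight minutes and start it

ROBOT

A 6-joint arm with a two-finger parallel gripper is mounted at the origin on a cart in front of the work surface, level with it; the furniture and walls round the work are solid. World frame = base frame: x ahead of the robot, y to its left, z up, the work surface at z = 0. Lengths are in mm, angles in rad, forces in N, time in s.
With the tool pointing down it reaches from about 400 to 925 mm from the base axis. Payload 12.5 kg.
Tool frame: the origin (TCP) lies at the very end of the fingers, on their centre line; the grasp point (between the pads) lies 19 mm behind it; y points along the fingers, z is the direction in which the jaws open and shut, and the axes are right-handed (so a half turn about y gives the same grasp; the last joint's range is limited). The gripper opens to 95 mm and grips with 3 to 60 N. Pads are 20 mm wide; open, the fingers measure 119 mm over their backs; the gripper's body (75 mm by 180 mm) begins 59 mm behind the grasp point.
Start: joints at [-1.423, 0.491, 1.559, -0, 1.092, -0.106], TCP at [156.95, -604.991, 214.661] pointing down, gripper open.
Joint ranges: [-3.1, 3.1], [-0.84, 2.19], [0.05, 2.79], [-1.13, 4.28], [0.06, 2.93], [-2.69, 2.69]. Speed limits (rad/s): [2.22, 2.22, 2.79, 3.14, 3.14, 3.14].

INTERFACE

Orientations are given as [roll, pitch, yaw] about the fixed x, y, z axes, in that order (R = Rz(yaw) Ry(pitch) Rx(roll)).
In Python, from cell import env, optics gives the robot as it stands.
- The arm moves only by the tool drive_tool, never from a script. Its argument "steps" is a list of rows, each an object with "slide": the shift along the tool's x, y, z in m, a list of three; "dr": the turn, a rotation vector about the tool's x, y, z in rad, a list of three; "fingers": the finger opening in m, from 0 to 0.0951. A call has 1 to 5 rows; each row is the pose to reach, as a shift and turn from the pose commanded when the call began, along the tool's axes at that moment; what a row does not reach only later rows make up. A row lasts 1/12 s, in which the tool goes at most 41.7 mm and 7.16 degrees, less where a joint would pass 70% of its speed; a pose out of reach is approached as far as the arm can. A call with a gripper value outside its range is refused whole. The fingers move at their own pace and stop on an object; the grip force is fixed at half the most. Time passes only in rows, so rows that repeat a pose let the fingers close. It gives the time, the measured TCP pose, the force and the opening at its end, in the units of the state.
- env.state(): the state, without advancing time (a new reading comes with each control period).
- optics.read_camera(name): name is "side" or "top" or "wrist"; returns the picture (420x560x3 uint8, red, green, blue); there is no depth.
- optics.camera_model(name): a dict with "mtx" (3x3 intrinsics, pixels), "R" (3x3) and "t" (3): a world point X has camera coordinates R X + t. Camera axes: x right, y down, z forward; pixel columns grow to the right and rows downward; lengths in mm; the calibration is good to about 2 mm. A picture is of the moment at which its call begins: read the wrist's pose just before it. camera_model takes no time and is no camera call; for the wrist camera it gives the pose at the moment of the call.
- env.job_done(): hands the job in, once; it reports no verdict.
The state is a dict: "t": time; "joints": joint angles; "qvel": joint speeds; "tau": joint torques, N m; "eef_pos": TCP position; "tcp_rot": TCP orientation; "ft_force": force on the tool from outside, world axes, zero at the start; "moment": the same for the moment, N m; "opening": opening from 0.0 (shut) to 1.0 (fully open).
Only numpy, scipy, OpenCV 4.12 (cv2) and the standard library are available. Lean on these libraries where they do the work, as an engineer would, in place of code of your own. Each camera call takes 0.05 s, during which the arm holds its last target.

TASK

Set the sieve shaker's timer to 8 minutes and start it: with a fingertip pressed on the flat black jog disc, click it round clockwise, one minute a click, until its white pointer rests at the eighth stroke (the long green one), without ever turning it beyond that stroke. Only friction drives the disc, and its seal does not stand a press of more than 20 N, so press firmly but no harder. When the pointer rests on 8, press the green start key fully down and let it go; do not press the red stop key or disturb the sieve, tins, brush and bottle round about.

Things in the scene. Friction and masses are not known exactly. Their poses are not given: they have to be found in the camera images.
- shaker: Bench sieve shaker, fixed: grey box 360 x 220 mm, flat top 50 mm above the table (panel plate 51 mm). Origin on the table; box from x = -0.160 (operator's end, control panel) to x = +0.200, y +-0.110, z up. Jog disc axis at x = -0.100, y = +0.045. Round sieve plate, radius 94 mm, top 61.5 mm above the table, centred at x = +0.100.
- mark8 (a point): Middle of the long green stroke 8 of the scale printed round the jog disc, on the panel, 47 mm from the disc's axis. The scale has 13 strokes, 0 to 12, 22.5 deg apart, clockwise from above; strokes 0, 4, 8, 12 are long. Seen from the disc, stroke 8 is to the far right (bearing -45 deg from the shaker's +x), stroke 0 opposite it, near left.
- disc_top (a point): Centre of the flat top face of the black jog disc, 76 mm in diameter, upright axis, face 3 mm above the panel, 53.6 mm above the table, with no grip or hole: a fingertip pressed on it is dragged round the axis. It gives way downwards on a spring, 10 N per mm, 4 mm to its stop. The point turns with the disc; its x axis points along the white pointer line, z up.
- disc (a joint): Turn of the disc, rad, growing clockwise from above, 0 to 4.71; starts at one of 1 to 4. Setting n rests in a click at n x 0.3927 (8 at 3.142). About 0.09 N m lifts it out of a click; past the hump half-way it jumps to the next by itself. Dragged at 24 mm radius this takes some 7 to 12 N of press with rubber fingertips (friction varies); with less the tip slips.
- start (a joint): Travel of the green start key, m: 0 up, 0.005 fully down (5 N), springs back.
- start_top (a point): Centre of the top of the green start key, a round key 22 mm in diameter, standing 21 mm above the panel in a black collar 38 mm in diameter and 12 mm high.
- stop (a joint): Travel of the red stop key, m: 0 up, 0.005 fully down. Not to be pressed. Same size as the start key, 55 mm from it towards the operator.
- sieve_center (a point): Middle (half-way up) of the round steel sieve, 175 mm in diameter, 63 mm high, standing loose on the sieve plate, its top 125 mm above the table.
- tin_a_center (a point): Middle of a white moisture tin, 57 mm in diameter, 38 mm high, loose on the table right of the panel.
- tin_b_center (a point): Middle of a second such tin, left of the shaker.
- brush_center (a point): Middle of a flat bristle brush, 32 x 160 x 11 mm, lying on the table right of the shaker.
- wash_bottle_center (a point): Point on the axis of a white squeeze bottle, 54 mm in diameter, 158 mm high, 50 mm above its foot, standing on the table left of the shaker.

How it is judged:
By the outcome, as a careful person would: the job done as asked, in the order asked, and still so for the second after the job is handed in, with the robot touching nothing.
It also fails if it takes over 72 s, if anything falls off the work surface, if the arm or the gripper's body presses on something with over 40 N, if the wrist force passes 120 N, or if a joint passes its speed limit or range.

## Working session

There is one attempt and no reset: what is moved stays moved. The work goes in short steps, Python scripts to look and compute and a tool call to move; the robot and the scene stay as the last step left them, time stands still between calls to the robot, and variables do not carry over. Pictures are saved under pics/ and viewed, and the job is handed in when it is done.

Besides the shell and the picture viewer there is one more tool, called as name([rows], argument=value, ...), one row to a line, values as JSON. drive_tool: Moves the arm, as the interface text tells. Its arguments: {"type":"object","properties":{"steps":{"type":"array","items":{"type":"object","properties":{"slide":{"type":"array","items":{"type":"number"}},"dr":{"type":"array","items":{"type":"number"}},"fingers":{"type":"number"}}}}},"required":["steps"]}

```bash
ls; mkdir -p pics
python3 - <<'E'
from cell import env, optics
import cv2
print(env.state())
for n in ("top","side","wrist"):
    im=optics.read_camera(n); cv2.imwrite(f"pics/{n}0.png",im[:,:,::-1]); m=optics.camera_model(n); print(n,m)
E
```

```text
pics
{'t': 0.0, 'joints': array([-1.42260366e+00,  4.91538933e-01,  1.55944732e+00, -3.56247750e-06,
        1.09171500e+00, -1.05610589e-01]), 'qvel': array([-0.0006803 ,  0.00140694,  0.00067129, -0.00013783,  0.00164702,
       -0.00098325]), 'tau': array([-2.19605492e-03, -6.12654305e+01, -2.58188635e+01,  6.91383239e-02,
        4.80959541e-02, -8.72404007e-05]), 'eef_pos': array([ 156.90749547, -604.72782316,  214.07530152]), 'tcp_rot': array([-1.57189908e+00,  1.13720263e-04, -2.88778782e+00]), 'ft_force': array([0.67521259, 0.13142384, 0.53818784]), 'moment': array([0.00270476, 0.02750562, 0.03786775]), 'opening': 1.0018955719017943}
top {'mtx': array([[403.56109241,   0.        , 276.59963408],
       [  0.        , 403.56109241, 214.03721129],
       [  0.        ,   0.        ,   1.        ]]), 'R': array([[-0.01836076, -0.99981688,  0.00539343],
       [-0.99787664,  0.01798744, -0.06259929],
       [ 0.06249081, -0.00653135, -0.99802417]]), 't': array([-234.08195388,  572.68855062,  899.10378782])}
side {'mtx': array([[405.1245242 ,   0.        , 280.23407388],
       [  0.        , 405.1245242 , 210.05839625],
       [  0.        ,   0.        ,   1.        ]]), 'R': array([[ 0.99051299, -0.13734623, -0.00447495],
       [-0.05866322, -0.39317062, -0.91759222],
       [ 0.12426841,  0.90914953, -0.39749778]]), 't': array([-616.430814  ,   27.02614106, 1038.11888902])}
wrist {'mtx': array([[373.65838227,   0.        , 286.7131139 ],
       [  0.        , 373.65838227, 211.18898332],
       [  0.        ,   0.        ,   1.        ]]), 'R': array([[ 0.24949066, -0.96837671, -0.00097983],
       [-0.92494622, -0.2386007 ,  0.29587869],
       [-0.28675582, -0.07291268, -0.95522502]]), 't': array([-624.78400049,  -32.23418202,  393.67352362])}
```

View pics/top0.png

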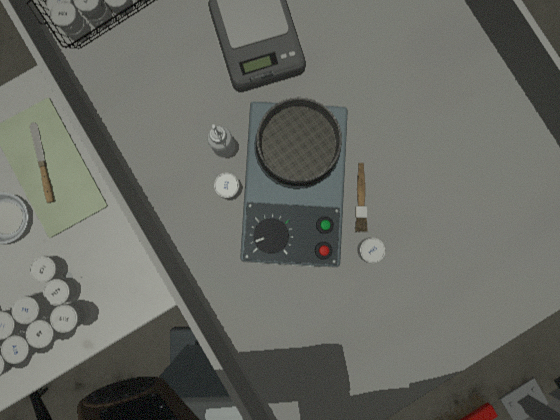

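View pics/side0.png

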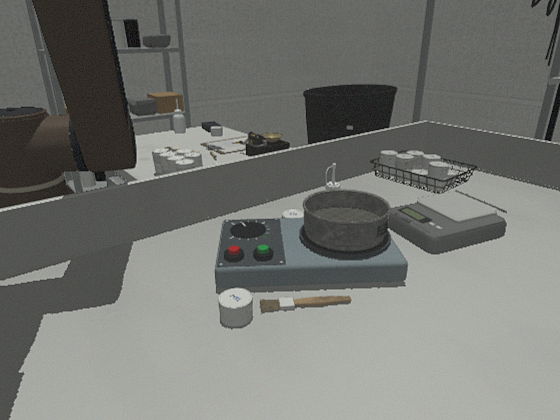

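View pics/wrist0.png

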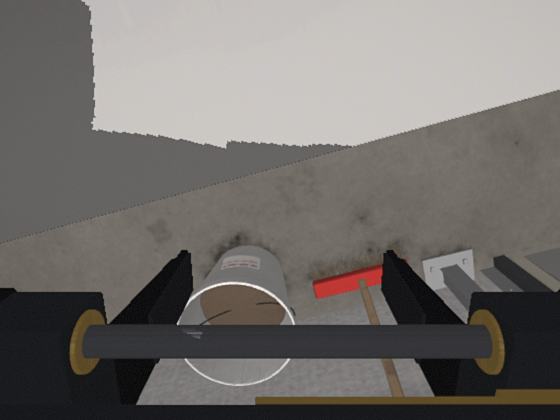

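```bash
cat > h.py <<'E'
import numpy as np, cv2
from cell import env, optics
def ray(n,u,v,z,m=None):
    m=m or optics.camera_model(n); R=m['R'];c=-R.T@m['t']
    d=R.T@np.linalg.inv(m['mtx'])@np.array([u,v,1.]); return c+d*(z-c[2])/d[2]
def proj(n,X,m=None):
    m=m or optics.camera_model(n); p=m['mtx']@(m['R']@np.asarray(X,float)+m['t']); return p[:2]/p[2]
def mask(im,kind):
    h=cv2.cvtColor(im,cv2.COLOR_RGB2HSV)
    if kind=='g': return cv2.inRange(h,(50,120,60),(90,255,255))
    return cv2.inRange(h,(0,150,80),(8,255,255))|cv2.inRange(h,(172,150,80),(180,255,255))
def blobs(im,kind,amin=10):
    n,l,s,c=cv2.connectedComponentsWithStats(mask(im,kind)); return [(s[i,4],c[i].round(1)) for i in range(1,n) if s[i,4]>=amin]
E
python3 - <<'E'
from h import *
im=cv2.imread('pics/top0.png')[:,:,::-1].copy()
print(blobs(im,'g',3)); print(blobs(im,'r'))
cv2.imwrite('pics/topz.png',cv2.resize(im[190:275,230:350],None,fx=6.5,fy=6.5,interpolation=cv2.INTER_CUBIC)[:,:,::-1])
im=cv2.imread('pics/side0.png')[:,:,::-1].copy()
print(blobs(im,'g',3)); print(blobs(im,'r'))
cv2.imwrite('pics/sidez.png',cv2.resize(im[205:285,205:305],None,fx=7,fy=7,interpolation=cv2.INTER_CUBIC)[:,:,::-1])
print(proj('top',[0,0,0]))
E
```

```text
[(np.int32(5), array([286.4, 221.2])), (np.int32(80), array([325. , 224.5]))]
[(np.int32(83), array([323.6, 250.1])), (np.int32(262), array([484.2, 413.9]))]
[(np.int32(58), array([262.6, 247.9]))]
[(np.int32(48), array([233.4, 248.2]))]
[171.53237677 471.08742088]
```

View pics/topz.png

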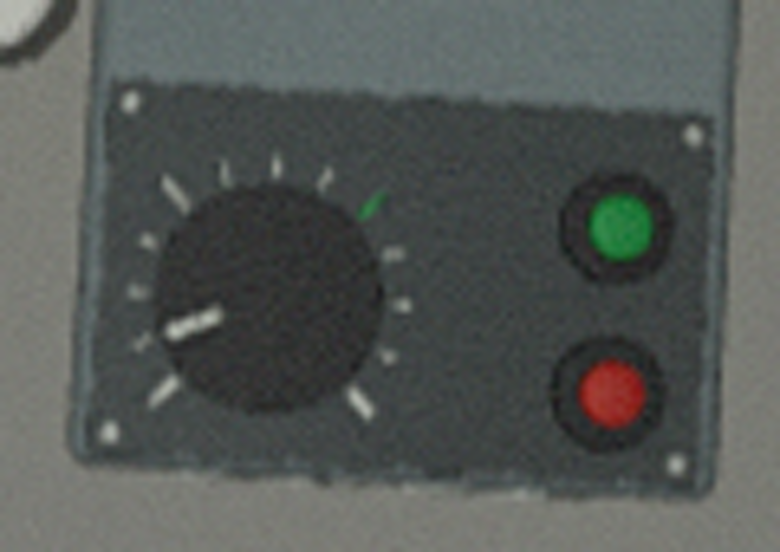

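View pics/sidez.png

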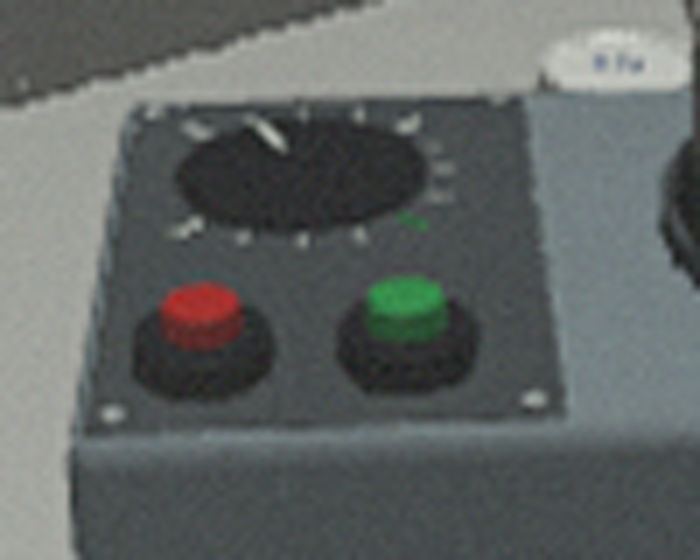

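Run:
```python
from h import *
im=cv2.imread('pics/top0.png')[:,:,::-1].copy()
def px(X,Y): return 230+(X+.5)/6.5-.5,190+(Y+.5)/6.5-.5
big=cv2.cvtColor(cv2.resize(im[190:275,230:350],None,fx=6.5,fy=6.5,interpolation=cv2.INTER_CUBIC),cv2.COLOR_RGB2GRAY)
m=(cv2.GaussianBlur(big,(0,0),4)<53).astype(np.uint8)
n,l,s,c=cv2.connectedComponentsWithStats(m)
for i in range(1,n):
    if s[i,4]>3000:
        ct=max(cv2.findContours((l==i).astype(np.uint8),0,1)[0],key=cv2.contourArea); e=cv2.fitEllipse(cv2.convexHull(ct)); print(s[i],e, ray('top',*px(*e[0]),53.6))
G=ray('top',325,224.5,72);Rr=ray('top',323.6,250.1,72);print(G,Rr,np.linalg.norm(G-Rr))
d=G-Rr;print('yaw',np.degrees(np.arctan2(d[1],d[0])))
sc={k:ray('top',*px(*v),51.5) for k,v in dict(fl=(130,101),fr=(693,135),nl=(109,432),nr=(676,464)).items()}
for k in sc: print(k,sc[k])
for a,b in (('fl','nl'),('fr','nr')):
    d=sc[a]-sc[b];print(np.degrees(np.arctan2(d[1],d[0])),np.linalg.norm(d))
d=sc['fl']-sc['fr'];print(np.degrees(np.arctan2(-d[0],d[1])),np.linalg.norm(d))
# stroke ends 0,8
for v in ((163,392),(372,206),(176,193),(361,402)): print(ray('top',*px(*v),51))
# side: two-view check of green
import numpy as np
def rd(n,u,v):
    m=optics.camera_model(n);return -m['R'].T@m['t'], m['R'].T@np.linalg.inv(m['mtx'])@np.array([u,v,1.])
s=lambda X,Y:(205+(X+.5)/7-.5,205+(Y+.5)/7-.5)
for nm,S,z in (('green',s(407,294),72),('red',s(201,300),72),('disc',s(301,174),53.6)): print(nm,ray('side',*S,z))
```

```text
[ 558  172  118  114 6940] ((615.95849609375, 228.73748779296875), (116.6783218383789, 119.80365753173828), 74.0086441040039) [ 540.77784195 -348.08556824   53.6       ]
[  167   188   218   223 25228] ((271.13665771484375, 299.21990966796875), (221.55039978027344, 224.939208984375), 21.98939323425293) [ 519.24624723 -231.79713935   53.6       ]
[ 549  335  118  119 7557] ((607.2033081054688, 393.5688171386719), (118.00138092041016, 119.44364929199219), 149.02542114257812) [ 485.6476058  -343.73047464   53.6       ]
[ 540.70172111 -347.22355264   72.        ] [ 486.20813022 -342.82736223   72.        ] 54.670631401225535
yaw -4.6122642933919735
fl [ 586.95618173 -185.31505707   51.5       ]
fr [ 572.03319314 -375.19452158   51.5       ]
nl [ 475.85528988 -176.70850679   51.5       ]
nr [ 461.65332605 -366.44299794   51.5       ]
-4.4296326889323145 111.43375106511387
-4.533241808311097 110.7262580610874
-4.4937474184902 190.46497480973633
[ 488.85636475 -194.96220207   51.        ]
[ 550.0260346  -266.32327246   51.        ]
[ 555.60834391 -200.34220623   51.        ]
[ 484.28452239 -261.31959153   51.        ]
green [ 540.69853224 -353.18007711   72.        ]
red [ 486.22794823 -348.5238912    72.        ]
disc [ 519.11473156 -238.8946879    53.6       ]
```

```bash
cat >> h.py <<'E'
from scipy.spatial.transform import Rotation as Ro
def go(goal,yaw=None,n=True):
    s=env.state(); R=Ro.from_euler('xyz',s['tcp_rot']); p=np.array(s['eef_pos'])
    d=R.inv().apply(np.asarray(goal,float)-p)
    out=[d.round(2)]
    if yaw is not None:
        G=Ro.from_euler('xyz',[-np.pi/2,0,yaw]); out.append((R.inv()*G).as_rotvec().round(4))
    print('t',round(s['t'],2),'p',p.round(1),'rot',s['tcp_rot'].round(3),'F',s['ft_force'].round(2),'j',s['joints'].round(2),'op',round(s['opening'],3),'\nslide mm',*out)
E
python3 - <<'E'
from h import *
go([523.6,-257.1,214],-1.4)
m=optics.camera_model('wrist'); print('cam',-m['R'].T@m['t'])
for n,u,v in(('bottle',222,145),('tinb',227,186),('tina',371,250),('sieve',298,141)): print(n,ray('top',u,v,60))
E
```

```text
t 0.15 p [ 156.9 -604.8  214.2] rot [-1.572  0.    -2.888] F [-0.15 -0.5  -0.12] j [-1.42  0.49  1.56  0.    1.09 -0.11] op 1.001 
slide mm [-4.4223e+02  4.4000e-01 -2.4451e+02] [ 6.0000e-04 -1.4878e+00 -7.0000e-04]
cam [ 238.95106603 -584.01358067  384.97202312]
bottle [ 719.57193808 -127.25509943   60.        ]
tinb [ 628.89648031 -137.24559714   60.        ]
tina [ 484.18140886 -446.79991731   60.        ]
sieve [ 725.62065459 -294.14457025   60.        ]
```

drive_tool([
  {"slide": [-0.034,0,-0.019],"dr": [0,-0.11,0],"fingers": 0},
  {"slide": [-0.068,0,-0.038],"dr": [0,-0.22,0],"fingers": 0},
  {"slide": [-0.102,0,-0.057],"dr": [0,-0.33,0],"fingers": 0},
  {"slide": [-0.136,0,-0.076],"dr": [0,-0.44,0],"fingers": 0},
  {"slide": [-0.17,0,-0.095],"dr": [0,-0.55,0],"fingers": 0},
])

```text
t: 0.57
eef_pos: [298.6, -468.9, 214.5]
tcp_rot: [-1.571, 0.0, -2.333]
ft_force: [0.0, -1.5, 1.2]
opening: 0.706
```

```bash
python3 -c "
from h import *
go([523.6,-257.1,214],-1.4)"
```

```text
t 0.57 p [ 298.6 -468.9  214.5] rot [-1.571  0.    -2.333] F [ 0.03 -1.5   1.24] j [-1.12  0.39  1.73  0.    1.02 -0.36] op 0.706 
slide mm [-308.55    0.54   16.6 ] [ 1.000e-04 -9.328e-01 -2.000e-04]
```

drive_tool([
  {"slide": [-0.038,0,0.002],"dr": [0,-0.116,0],"fingers": 0},
  {"slide": [-0.076,0,0.004],"dr": [0,-0.232,0],"fingers": 0},
  {"slide": [-0.115,0,0.006],"dr": [0,-0.348,0],"fingers": 0},
  {"slide": [-0.154,0,0.008],"dr": [0,-0.464,0],"fingers": 0},
  {"slide": [-0.192,0,0.01],"dr": [0,-0.58,0],"fingers": 0},
])

```text
t: 0.98
eef_pos: [439.2, -337.4, 214.6]
tcp_rot: [-1.571, -0.0, -1.752]
ft_force: [-0.1, 0.1, 0.6]
opening: 0.352
```

```bash
python3 -c "
from h import *
go([523.6,-257.1,190],-1.4)"
```

```text
t 0.98 p [ 439.2 -337.4  214.6] rot [-1.571 -0.    -1.752] F [-0.07  0.13  0.56] j [-0.77  0.39  1.73 -0.    1.02 -0.59] op 0.352 
slide mm [-94.16  24.61  68.53] [ 1.00e-04 -3.52e-01 -0.00e+00]
```

drive_tool([
  {"slide": [-0.025,0.005,0.018],"dr": [0,-0.1,0],"fingers": 0},
  {"slide": [-0.05,0.012,0.036],"dr": [0,-0.2,0],"fingers": 0},
  {"slide": [-0.075,0.018,0.054],"dr": [0,-0.3,0],"fingers": 0},
  {"slide": [-0.094,0.024,0.0685],"dr": [0,-0.352,0],"fingers": 0},
  {"slide": [-0.094,0.024,0.0685],"dr": [0,-0.352,0],"fingers": 0},
])

```text
t: 1.4
eef_pos: [524.9, -256.5, 189.3]
tcp_rot: [-1.572, 0.001, -1.4]
ft_force: [-1.0, 0.1, -0.8]
opening: 0.02
```

Run:
```python
from h import *
go([523.6,-257.1,190],-1.4)
m=optics.camera_model('wrist')
im=optics.read_camera('wrist'); cv2.imwrite('pics/w1.png',im[:,:,::-1])
import pickle; pickle.dump(m,open('w1.pkl','wb'))
print(blobs(im,'g'),blobs(im,'r'))
print('pred disc',proj('wrist',[519.3,-232,53.6],m),'tip',proj('wrist',env.state()['eef_pos'],m))
```

```text
t 1.4 p [ 524.9 -256.5  189.3] rot [-1.572e+00  1.000e-03 -1.400e+00] F [-0.99  0.06 -0.8 ] j [-0.57  0.46  1.69  0.    0.99 -0.74] op 0.02 
slide mm [ 0.41 -0.7  -1.37] [ 0.0007  0.0004 -0.0014]
[(np.int32(35), array([313.3, 213.8])), (np.int32(160), array([287. , 303.6]))] [(np.int32(318), array([226.2, 284.9]))]
pred disc [284.63991644 169.7700929 ] tip [283.00180182 272.30499264]
```

View pics/w1.png

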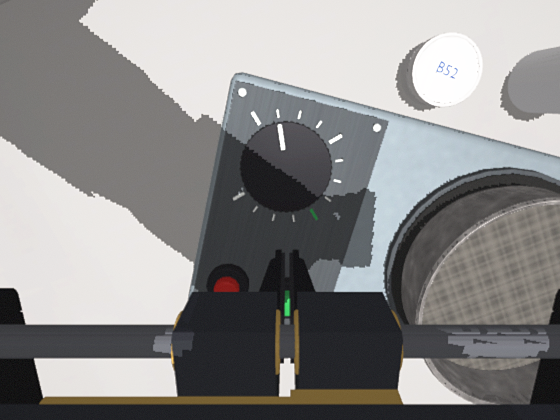

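Run:
```python
from h import *
import pickle
m=pickle.load(open('w1.pkl','rb')); im=cv2.imread('pics/w1.png')
P=np.array([ray('wrist',*p,51,m) for p in ((256,118),(335,139),(313.3,213.8),(238.5,196.5))])
print(P.round(1), P.mean(0), ((P[0]+P[2])/2).round(1),((P[1]+P[3])/2).round(1))
print([np.linalg.norm(p-P.mean(0)).round(1) for p in P])
d=P[2]-P[0];print('yaw',np.degrees(np.arctan2(d[1],d[0]))+45)
for u,v in ((242,92),(377,128)): print(ray('wrist',u,v,51.5,m))
cv2.imwrite('pics/w1z.png',cv2.resize(im[80:250,200:400],None,fx=3.5,fy=3.5,interpolation=cv2.INTER_CUBIC))
```

```text
[[ 489.6 -194.9   51. ]
 [ 555.7 -200.5   51. ]
 [ 550.3 -266.4   51. ]
 [ 484.3 -262.    51. ]] [ 519.98895872 -230.92045028   51.        ] [ 520.  -230.6   51. ] [ 520.  -231.2   51. ]
[np.float64(47.1), np.float64(46.9), np.float64(46.7), np.float64(47.3)]
yaw -4.680450374453798
[ 475.91860105 -177.00583553   51.5       ]
[ 587.25187691 -186.08041242   51.5       ]
```

View pics/w1z.png

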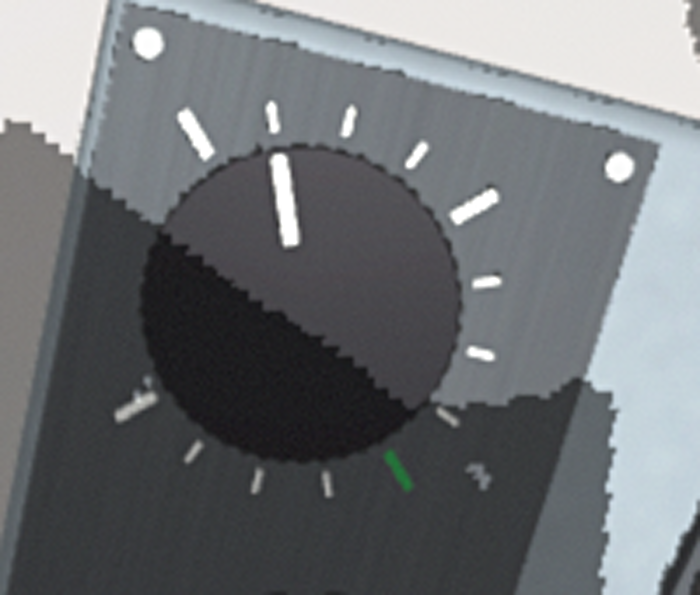

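drive_tool([
  {"slide": [-0.002,0.04,-0.0005],"fingers": 0},
  {"slide": [-0.002,0.08,-0.0005],"fingers": 0},
  {"slide": [-0.002,0.112,-0.0005],"fingers": 0},
  {"slide": [-0.002,0.127,-0.0005],"fingers": 0},
  {"slide": [-0.002,0.127,-0.0005],"fingers": 0},
])

```text
invalid input
```

Run:
```python
from h import *
go([524.1,-254.7,53.6],-1.4)
m=optics.camera_model('wrist')
im=optics.read_camera('wrist'); cv2.imwrite('pics/w2.png',im[:,:,::-1])
go([524.1,-254.7,53.6],-1.4)
```

```text
t 1.45 p [ 523.7 -257.8  189.8] rot [-1.572e+00  1.000e-03 -1.403e+00] F [-0.65  0.07  0.55] j [-0.57  0.46  1.69 -0.    0.99 -0.74] op 0.011 
slide mm [ -2.89 136.18   1.01] [ 0.001  -0.0028 -0.0009]
t 1.5 p [ 523.  -258.8  190.2] rot [-1.572  0.    -1.405] F [-0.01 -0.21  0.5 ] j [-0.57  0.46  1.69 -0.    0.99 -0.74] op 0.006 
slide mm [ -3.81 136.56   1.88] [ 0.0009 -0.0049 -0.0005]
```

View pics/w2.png

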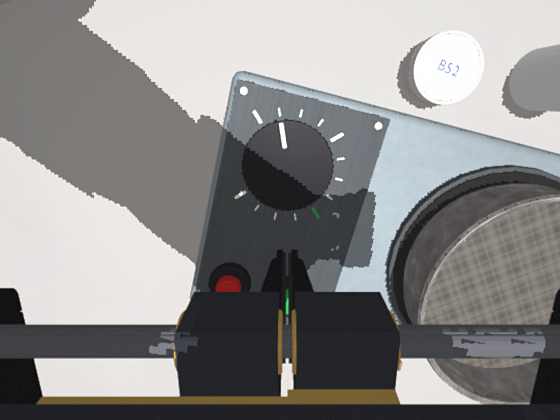

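drive_tool([
  {"slide": [-0.003,0.04,0.001],"dr": [0,0,0],"fingers": 0},
  {"slide": [-0.003,0.08,0.001],"dr": [0,0,0],"fingers": 0},
  {"slide": [-0.003,0.11,0.001],"dr": [0,0,0],"fingers": 0},
  {"slide": [-0.003,0.127,0.001],"dr": [0,0,0],"fingers": 0},
  {"slide": [-0.003,0.127,0.001],"dr": [0,0,0],"fingers": 0},
])

```text
t: 1.92
eef_pos: [521.2, -256.5, 60.5]
tcp_rot: [-1.575, 0.004, -1.408]
ft_force: [0.1, 0.5, 0.4]
opening: 0.008
```

drive_tool([
  {"slide": [0,0,0],"dr": [0,0,0],"fingers": 0},
  {"slide": [0,0,0],"dr": [0,0,0],"fingers": 0},
  {"slide": [0,0,0],"dr": [0,0,0],"fingers": 0},
])

```text
t: 2.17
eef_pos: [523.8, -257.1, 65.4]
tcp_rot: [-1.569, -0.002, -1.406]
ft_force: [-0.0, -0.3, -0.1]
opening: 0.005
```

Run:
```python
from h import *
go([524.1,-254.7,53.6],-1.4)
m=optics.camera_model('wrist')
im=optics.read_camera('wrist'); cv2.imwrite('pics/w3.png',im[:,:,::-1])
go([524.1,-254.7,53.6],-1.4)
```

```text
t 2.17 p [ 523.8 -257.1   65.4] rot [-1.569 -0.002 -1.406] F [-0.03 -0.33 -0.1 ] j [-0.57  0.62  1.8  -0.    0.72 -0.73] op 0.005 
slide mm [-2.33 11.76  0.63] [-0.0019 -0.0065  0.0019]
t 2.22 p [ 523.8 -256.9   65.3] rot [-1.569 -0.002 -1.406] F [-0.19  0.01 -0.29] j [-0.57  0.62  1.8  -0.    0.72 -0.73] op 0.002 
slide mm [-2.18 11.65  0.62] [-0.0019 -0.0063  0.0018]
```

View pics/w3.png

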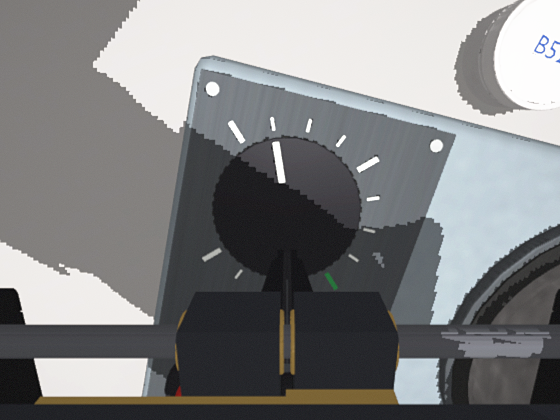

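Run:
```python
from h import *
im=cv2.imread('pics/w3.png')
cv2.imwrite('pics/w3z.png',cv2.resize(im[80:310,180:400],None,fx=2.6,fy=2.6,interpolation=cv2.INTER_CUBIC))
m=optics.camera_model('wrist')
P=np.array([ray('wrist',*p,51,m) for p in ((236,132),(368.5,163.5),(331,281),(212,255))])
print(P.round(1),P.mean(0),((P[0]+P[2])/2).round(1),((P[1]+P[3])/2).round(1),[np.linalg.norm(p-P.mean(0)).round(1) for p in P])
g=cv2.cvtColor(im,cv2.COLOR_BGR2GRAY)
```

```text
[[ 489.2 -195.    51. ]
 [ 556.3 -199.6   51. ]
 [ 550.7 -266.5   51. ]
 [ 484.4 -261.6   51. ]] [ 520.14936536 -230.67789329   51.        ] [ 519.9 -230.8   51. ] [ 520.4 -230.6   51. ] [np.float64(47.2), np.float64(47.7), np.float64(47.1), np.float64(47.2)]
```

View pics/w3z.png

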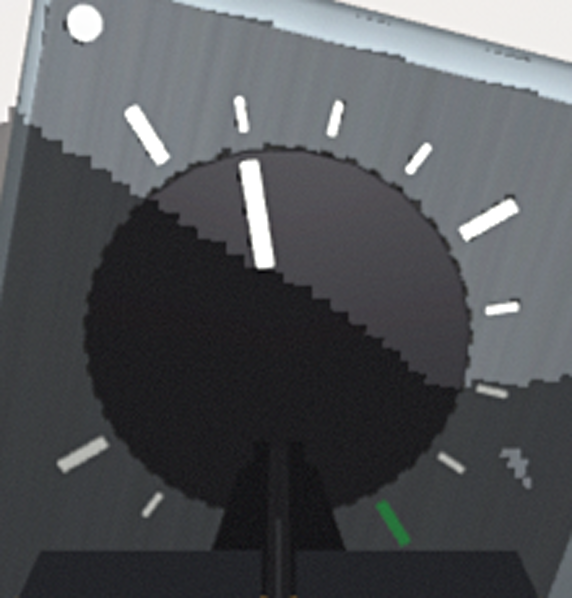

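drive_tool([
  {"slide": [-0.002,0.003,0.0005],"dr": [0,0,0],"fingers": 0},
  {"slide": [-0.002,0.006,0.0005],"dr": [0,0,0],"fingers": 0},
  {"slide": [-0.002,0.009,0.0005],"dr": [0,0,0],"fingers": 0},
  {"slide": [-0.002,0.0105,0.0005],"dr": [0,0,0],"fingers": 0},
  {"slide": [-0.002,0.0105,0.0005],"dr": [0,0,0],"fingers": 0},
])

```text
t: 2.63
eef_pos: [523.6, -254.1, 53.1]
tcp_rot: [-1.571, 0.0, -1.406]
ft_force: [-0.8, 2.0, 5.1]
opening: 0.007
```

drive_tool([
  {"slide": [0,0.0005,0],"dr": [0,0,0],"fingers": 0},
  {"slide": [0,0.001,0],"dr": [0,0,0],"fingers": 0},
  {"slide": [0,0.001,0],"dr": [0,0,0],"fingers": 0},
])

```text
t: 2.88
eef_pos: [523.6, -254.1, 52.6]
tcp_rot: [-1.571, -0.0, -1.406]
ft_force: [-1.3, 2.3, 9.2]
opening: 0.005
```

drive_tool([
  {"slide": [0,0.0003,0],"dr": [0,0,0],"fingers": 0},
  {"slide": [0,0.0005,0],"dr": [0,0,0],"fingers": 0},
  {"slide": [0,0.0005,0],"dr": [0,0,0],"fingers": 0},
])

```text
t: 3.13
eef_pos: [523.7, -254.2, 52.4]
tcp_rot: [-1.57, -0.0, -1.406]
ft_force: [-2.3, 2.4, 11.4]
opening: 0.006
```

drive_tool([
  {"slide": [0,0.0003,0],"dr": [0,0,0],"fingers": 0},
  {"slide": [0,0.0006,0],"dr": [0,0,0],"fingers": 0},
  {"slide": [0,0.0006,0],"dr": [0,0,0],"fingers": 0},
])

```text
t: 3.38
eef_pos: [523.7, -254.1, 52.0]
tcp_rot: [-1.57, -0.0, -1.406]
ft_force: [-2.4, 3.4, 12.7]
opening: 0.005
```

drive_tool([
  {"slide": [-0.0001,0,-0.0019],"dr": [0,0.08,0],"fingers": 0},
  {"slide": [-0.0003,0,-0.0038],"dr": [0,0.16,0],"fingers": 0},
  {"slide": [-0.0007,0,-0.0057],"dr": [0,0.24,0],"fingers": 0},
  {"slide": [-0.0012,0,-0.0075],"dr": [0,0.32,0],"fingers": 0},
  {"slide": [-0.0018,0,-0.0092],"dr": [0,0.3927,0],"fingers": 0},
])

```text
t: 3.8
eef_pos: [515.8, -254.9, 52.4]
tcp_rot: [-1.566, -0.002, -1.803]
ft_force: [3.3, -1.2, 11.8]
opening: 0.004
```

Run:
```python
from h import *
go([520.1,-230.8,53.6])
m=optics.camera_model('wrist')
im=optics.read_camera('wrist'); cv2.imwrite('pics/w4.png',im[:,:,::-1])
go([520.1,-230.8,53.6])
```

```text
t 3.8 p [ 515.8 -254.9   52.4] rot [-1.566 -0.002 -1.803] F [ 3.27 -1.2  11.8 ] j [-0.57  0.63  1.83  0.    0.67 -0.34] op 0.004 
slide mm [-24.46  -1.26  -1.38]
t 3.85 p [ 515.6 -254.9   52.4] rot [-1.566 -0.002 -1.808] F [ 3.19 -1.55 10.84] j [-0.57  0.63  1.83  0.    0.67 -0.34] op 0.006 
slide mm [-24.48  -1.26  -1.27]
```

View pics/w4.png

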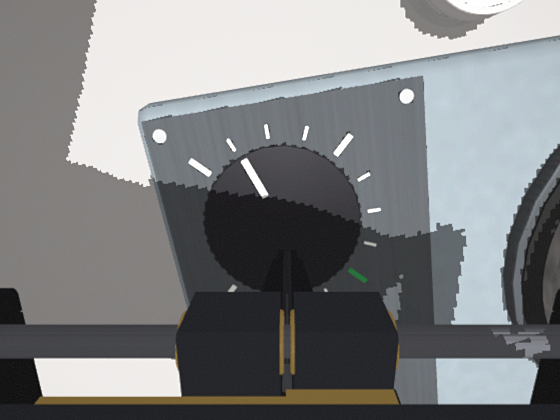

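drive_tool([
  {"slide": [0,0.0004,0],"dr": [0,0,0],"fingers": 0},
  {"slide": [0,0.0008,0],"dr": [0,0,0],"fingers": 0},
  {"slide": [0,0.0011,0],"dr": [0,0,0],"fingers": 0},
  {"slide": [0,0.0011,0],"dr": [0,0,0],"fingers": 0},
])

```text
t: 4.18
eef_pos: [515.9, -254.9, 51.7]
tcp_rot: [-1.566, -0.002, -1.799]
ft_force: [1.3, 0.1, 16.1]
opening: 0.003
```

drive_tool([
  {"slide": [-0.0001,0,-0.0019],"dr": [0,0.08,0],"fingers": 0},
  {"slide": [-0.0003,0,-0.0038],"dr": [0,0.16,0],"fingers": 0},
])

```text
t: 4.35
eef_pos: [512.7, -254.1, 51.8]
tcp_rot: [-1.564, -0.001, -1.962]
ft_force: [3.5, -1.8, 15.6]
opening: 0.005
```

drive_tool([
  {"slide": [-0.0001,0,-0.0019],"dr": [0,0.08,0],"fingers": 0},
  {"slide": [-0.0003,0,-0.0038],"dr": [0,0.16,0],"fingers": 0},
  {"slide": [-0.0007,0,-0.0055],"dr": [0,0.233,0],"fingers": 0},
])

```text
t: 4.6
eef_pos: [507.8, -251.6, 51.8]
tcp_rot: [-1.564, 0.0, -2.196]
ft_force: [3.1, -3.3, 16.1]
opening: 0.003
```

Run:
```python
from h import *
go([520.1,-230.8,53.6])
im=optics.read_camera('wrist'); cv2.imwrite('pics/w5.png',im[:,:,::-1])
```

```text
t 4.6 p [ 507.8 -251.6   51.8] rot [-1.564  0.    -2.196] F [ 3.07 -3.29 16.06] j [-0.58  0.62  1.86 -0.    0.66  0.05] op 0.003 
slide mm [-24.05  -1.78  -2.18]
```

View pics/w5.png

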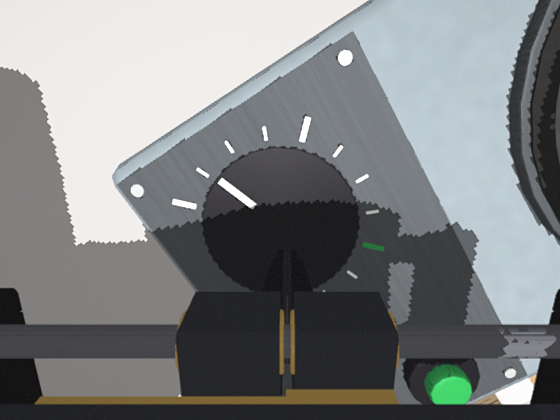

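```bash
cat >> h.py <<'E'
C=np.array([520.1,-230.8,53.6]); YAW=np.radians(-4.6)
def pointer(im,m,c=C):
    # warp disc top plane to metric top view, 5 px/mm, +-40mm ; pointer = bright px within r 12..37
    h=C[2]
    u=np.array([[-40,-40],[40,-40],[40,40],[-40,40]],float)
    src=np.array([proj('wrist',[c[0]+a,c[1]+b,h],m) for a,b in u],np.float32)
    dst=((u+40)*6).astype(np.float32)
    H=cv2.getPerspectiveTransform(src,dst); w=cv2.warpPerspective(im,H,(480,480),flags=cv2.INTER_LINEAR)
    g=w.max(2).astype(int); yy,xx=np.mgrid[:480,:480]; X=xx/6-40;Y=yy/6-40; r=np.hypot(X,Y)
    bg=np.median(g[(r<36)])
    mk=((g>150)&(w.min(2)>130)&(r<36.5)).astype(np.uint8)
    n,l,s,cc=cv2.connectedComponentsWithStats(mk)
    if n<2: print('no pointer'); return w
    i=1+np.argmax(s[1:,4]); p=np.c_[X[l==i],Y[l==i]].astype(np.float32)
    vx,vy,x0,y0=cv2.fitLine(p,cv2.DIST_L2,0,.01,.01).ravel(); mu=p.mean(0)
    if vx*mu[0]+vy*mu[1]<0: vx,vy=-vx,-vy
    set_=lambda b:((np.radians(135)-(b-YAW)+np.pi)%(2*np.pi)-np.pi+0)/0.3927
    def st(b):
        v=(np.radians(135)-(b-YAW))%(2*np.pi)/0.3927; return round(v if v<15 else v-16,2)
    print('pointer area',s[i,4]/36,'mid',mu,'setting by line',st(np.arctan2(vy,vx)),'by mid',st(np.arctan2(mu[1],mu[0])))
    return w
E
python3 - <<'E'
from h import *
import pickle
m=pickle.load(open('w1.pkl','rb'))
pointer(cv2.imread('pics/w1.png')[:,:,::-1].copy(),m)
m=optics.camera_model('wrist')
w=pointer(cv2.imread('pics/w5.png')[:,:,::-1].copy(),m)
cv2.imwrite('pics/warp5.png',w[:,:,::-1])
E
```

```text
pointer area 86.16666666666667 mid [-8.200355 24.780611] setting by line 1.0 by mid 0.98
pointer area 73.16666666666667 mid [-6.788725 25.735844] setting by line 1.12 by mid 1.14
```

Run:
```python
from h import *
s=env.state(); print(s['ft_force'],s['moment'])
R=Ro.from_euler('xyz',s['tcp_rot']); print('tool F',R.inv().apply(s['ft_force']),'M',R.inv().apply(s['moment']))
w=cv2.imread('pics/warp5.png')
```

```text
[ 2.75610578 -2.119588   15.43693747] [-0.45130696 -0.62192528 -0.04410103]
tool F [  0.08545879 -15.41337538   3.57887789] M [0.76842828 0.04393095 0.00140999]
```

drive_tool([
  {"slide": [0,-0.002,0],"dr": [0,0,0],"fingers": 0},
  {"slide": [0,-0.006,0],"dr": [0,0,0],"fingers": 0},
  {"slide": [0,-0.008,0],"dr": [0,0,0],"fingers": 0},
  {"slide": [0,-0.008,0],"dr": [0,0,0],"fingers": 0},
])

```text
t: 4.98
eef_pos: [505.6, -250.0, 58.1]
tcp_rot: [-1.571, -0.0, -2.191]
ft_force: [-0.1, 0.3, 0.7]
opening: 0.003
```

Run:
```python
from h import *
go([524.9,-258.4,60],-1.4)
m=optics.camera_model('wrist')
pointer(optics.read_camera('wrist'),m)
s=env.state();print(s['moment'],s['ft_force'])
```

```text
t 4.98 p [ 505.6 -250.    58.1] rot [-1.571 -0.    -2.191] F [-0.07  0.28  0.68] j [-0.58  0.61  1.85 -0.    0.68  0.04] op 0.003 
slide mm [-4.39 -1.86 20.58] [ 1.000e-04 -7.913e-01  0.000e+00]
pointer area 75.61111111111111 mid [-8.440976 25.041512] setting by line 0.98 by mid 0.97
[-0.07430025 -0.07677568  0.05360273] [-0.04813412 -0.74573314  0.27872164]
```

drive_tool([
  {"slide": [-0.001,-0.002,0.005],"dr": [0,-0.12,0],"fingers": 0},
  {"slide": [-0.002,-0.002,0.009],"dr": [0,-0.24,0],"fingers": 0},
  {"slide": [-0.003,-0.002,0.012],"dr": [0,-0.36,0],"fingers": 0},
  {"slide": [-0.004,-0.002,0.016],"dr": [0,-0.48,0],"fingers": 0},
  {"slide": [-0.0044,-0.002,0.0206],"dr": [0,-0.6,0],"fingers": 0},
])

```text
t: 5.45
eef_pos: [524.9, -258.3, 59.5]
tcp_rot: [-1.572, 0.001, -1.585]
ft_force: [-0.3, -0.9, 1.0]
opening: 0.003
```

drive_tool([
  {"slide": [0,0,0],"dr": [0,-0.12,0],"fingers": 0},
  {"slide": [0,0,0],"dr": [0,-0.19,0],"fingers": 0},
  {"slide": [0,0,0],"dr": [0,-0.19,0],"fingers": 0},
  {"slide": [0,0,0],"dr": [0,-0.19,0],"fingers": 0},
  {"slide": [0,0,0],"dr": [0,-0.19,0],"fingers": 0},
])

```text
t: 5.87
eef_pos: [524.9, -258.4, 59.7]
tcp_rot: [-1.571, 0.0, -1.404]
ft_force: [-0.6, 0.2, -0.7]
opening: 0.005
```

Run:
```python
from h import *
go([524.9,-258.4,53.6],-1.4)
```

```text
t 5.87 p [ 524.9 -258.4   59.7] rot [-1.571  0.    -1.404] F [-0.62  0.16 -0.73] j [-0.57  0.63  1.8  -0.    0.71 -0.74] op 0.005 
slide mm [0.  6.1 0. ] [ 0.0004 -0.004  -0.0003]
```

drive_tool([
  {"slide": [0,0.003,0],"dr": [0,0,0],"fingers": 0},
  {"slide": [0,0.005,0],"dr": [0,0,0],"fingers": 0},
  {"slide": [0,0.007,0],"dr": [0,0,0],"fingers": 0},
  {"slide": [0,0.009,0],"dr": [0,0,0],"fingers": 0},
  {"slide": [0,0.009,0],"dr": [0,0,0],"fingers": 0},
])

```text
t: 6.28
eef_pos: [525.2, -258.5, 51.7]
tcp_rot: [-1.57, -0.0, -1.402]
ft_force: [-3.0, 2.5, 16.2]
opening: 0.005
```

drive_tool([
  {"slide": [0,0,0],"dr": [0,0,0],"fingers": 0},
])

```text
t: 6.37
eef_pos: [525.2, -258.5, 51.9]
tcp_rot: [-1.57, -0.0, -1.402]
ft_force: [-2.3, 3.1, 14.6]
opening: 0.004
```

drive_tool([
  {"slide": [0,0.0002,0],"dr": [0,0,0],"fingers": 0},
  {"slide": [0,0.0004,0],"dr": [0,0,0],"fingers": 0},
  {"slide": [0,0.0004,0],"dr": [0,0,0],"fingers": 0},
])

```text
t: 6.62
eef_pos: [525.2, -258.5, 51.7]
tcp_rot: [-1.57, -0.001, -1.402]
ft_force: [-3.8, 2.4, 16.0]
opening: 0.004
```

drive_tool([
  {"slide": [0,0,-0.0011],"dr": [0,0.04,0],"fingers": 0},
  {"slide": [-0.0001,0,-0.0022],"dr": [0,0.08,0],"fingers": 0},
  {"slide": [-0.0002,0,-0.0034],"dr": [0,0.12,0],"fingers": 0},
  {"slide": [-0.0004,0,-0.0045],"dr": [0,0.16,0],"fingers": 0},
  {"slide": [-0.0006,0,-0.0056],"dr": [0,0.2,0],"fingers": 0},
])

```text
t: 7.03
eef_pos: [521.2, -259.7, 52.1]
tcp_rot: [-1.566, -0.002, -1.604]
ft_force: [3.7, 0.1, 13.5]
opening: 0.002
```

Run:
```python
from h import *
m=optics.camera_model('wrist')
pointer(optics.read_camera('wrist'),m)
go(C)
```

```text
pointer area 74.58333333333333 mid [-6.8189325 25.402119 ] setting by line 1.13 by mid 1.13
t 7.08 p [ 521.1 -259.7   52.1] rot [-1.566 -0.002 -1.607] F [ 4.04  0.67 13.11] j [-0.58  0.64  1.82  0.    0.68 -0.54] op 0.003 
slide mm [-28.86  -1.6   -2.01]
```

drive_tool([
  {"slide": [0,0.0004,0],"dr": [0,0,0],"fingers": 0},
  {"slide": [0,0.0009,0],"dr": [0,0,0],"fingers": 0},
  {"slide": [0,0.0009,0],"dr": [0,0,0],"fingers": 0},
])

```text
t: 7.33
eef_pos: [521.3, -259.7, 51.4]
tcp_rot: [-1.566, -0.003, -1.602]
ft_force: [3.9, 1.7, 17.4]
opening: 0.0
```

drive_tool([
  {"slide": [0,0,-0.0011],"dr": [0,0.04,0],"fingers": 0},
  {"slide": [-0.0001,0,-0.0022],"dr": [0,0.08,0],"fingers": 0},
  {"slide": [-0.0002,0,-0.0034],"dr": [0,0.12,0],"fingers": 0},
  {"slide": [-0.0004,0,-0.0045],"dr": [0,0.16,0],"fingers": 0},
])

```text
t: 7.67
eef_pos: [517.3, -259.7, 51.7]
tcp_rot: [-1.564, -0.003, -1.764]
ft_force: [4.9, -0.9, 16.9]
opening: 0.007
```

Run:
```python
from h import *
m=optics.camera_model('wrist')
pointer(optics.read_camera('wrist'),m)
go(C)
```

```text
pointer area 73.86111111111111 mid [-6.4509845 25.61622  ] setting by line 1.16 by mid 1.17
t 7.72 p [ 517.2 -259.7   51.7] rot [-1.564 -0.003 -1.767] F [ 5.13 -0.32 16.8 ] j [-0.58  0.63  1.83  0.    0.67 -0.38] op 0.006 
slide mm [-28.9   -2.02  -2.77]
```

drive_tool([
  {"slide": [0,-0.002,0],"dr": [0,0,0],"fingers": 0},
  {"slide": [0,-0.006,0],"dr": [0,0,0],"fingers": 0},
  {"slide": [0,-0.01,0],"dr": [0,0,0],"fingers": 0},
  {"slide": [0,-0.01,0],"dr": [0,0,0],"fingers": 0},
])

```text
t: 8.05
eef_pos: [514.9, -258.3, 60.1]
tcp_rot: [-1.571, -0.0, -1.762]
ft_force: [0.9, -0.1, 0.1]
opening: 0.003
```

Run:
```python
from h import *
go(C+[24*np.cos(1.35),-24*np.sin(1.35),6],-1.35)
```

```text
t 8.05 p [ 514.9 -258.3   60.1] rot [-1.571 -0.    -1.762] F [ 0.86 -0.07  0.1 ] j [-0.58  0.62  1.82 -0.    0.7  -0.39] op 0.003 
slide mm [-6.    0.5   9.52] [-1.000e-04 -4.116e-01  2.000e-04]
```

drive_tool([
  {"slide": [-0.002,0,0.002],"dr": [0,-0.11,0],"fingers": 0},
  {"slide": [-0.004,0,0.004],"dr": [0,-0.22,0],"fingers": 0},
  {"slide": [-0.006,0,0.007],"dr": [0,-0.33,0],"fingers": 0},
  {"slide": [-0.006,0,0.0095],"dr": [0,-0.41,0],"fingers": 0},
  {"slide": [-0.006,0,0.0095],"dr": [0,-0.41,0],"fingers": 0},
])

```text
t: 8.47
eef_pos: [525.5, -254.1, 59.3]
tcp_rot: [-1.571, 0.0, -1.348]
ft_force: [-0.4, -0.2, -0.3]
opening: 0.007
```

drive_tool([
  {"slide": [0,0,0],"dr": [0,0,0.02],"fingers": 0},
  {"slide": [0,0,0],"dr": [0,0,0.04],"fingers": 0},
  {"slide": [0,0,0],"dr": [0,0,0.04],"fingers": 0},
  {"slide": [0,0,0],"dr": [0,0,0.04],"fingers": 0},
  {"slide": [0,0,0],"dr": [0,0,0.04],"fingers": 0},
])

```text
t: 8.88
eef_pos: [525.2, -254.4, 59.5]
tcp_rot: [-1.571, 0.04, -1.353]
ft_force: [0.1, -0.3, 1.6]
opening: 0.003
```

Run:
```python
from h import *
go(C+[24*np.cos(1.35),-24*np.sin(1.35),0])
```

```text
t 8.88 p [ 525.2 -254.4   59.5] rot [-1.571  0.04  -1.353] F [ 0.1  -0.3   1.64] j [-0.58  0.64  1.79  0.04  0.75 -0.83] op 0.003 
slide mm [0.09 5.94 0.19]
```

drive_tool([
  {"slide": [0.0001,0.003,0],"dr": [0,0,0],"fingers": 0},
  {"slide": [0.0002,0.005,0],"dr": [0,0,0],"fingers": 0},
  {"slide": [0.0003,0.007,0],"dr": [0,0,0],"fingers": 0},
  {"slide": [0.0003,0.008,0],"dr": [0,0,0],"fingers": 0},
  {"slide": [0.0003,0.0085,0],"dr": [0,0,0],"fingers": 0},
])

```text
t: 9.3
eef_pos: [525.7, -254.1, 51.8]
tcp_rot: [-1.57, 0.039, -1.351]
ft_force: [-1.8, 1.6, 14.5]
opening: 0.008
```

drive_tool([
  {"slide": [0,0,0],"dr": [0,0,0],"fingers": 0},
  {"slide": [0,0,0],"dr": [0,0,0],"fingers": 0},
])

```text
t: 9.47
eef_pos: [525.7, -254.1, 52.1]
tcp_rot: [-1.57, 0.039, -1.351]
ft_force: [-1.9, 2.7, 13.3]
opening: 0.006
```

drive_tool([
  {"slide": [0,0.0003,0],"dr": [0,0,0],"fingers": 0},
  {"slide": [0,0.0006,0],"dr": [0,0,0],"fingers": 0},
  {"slide": [0,0.0006,0],"dr": [0,0,0],"fingers": 0},
])

```text
t: 9.72
eef_pos: [525.8, -254.1, 51.7]
tcp_rot: [-1.57, 0.039, -1.351]
ft_force: [-2.8, 3.0, 15.3]
opening: 0.006
```

drive_tool([
  {"slide": [0,0,-0.001],"dr": [0.0016,0.04,0],"fingers": 0},
  {"slide": [-0.0001,0,-0.0019],"dr": [0.003,0.08,0],"fingers": 0},
  {"slide": [-0.0002,0,-0.0029],"dr": [0.005,0.12,0],"fingers": 0},
  {"slide": [-0.0003,0,-0.0038],"dr": [0.0064,0.16,0],"fingers": 0},
  {"slide": [-0.0005,0,-0.0048],"dr": [0.008,0.2,0],"fingers": 0},
])

```text
t: 10.13
eef_pos: [522.2, -255.1, 52.0]
tcp_rot: [-1.567, 0.038, -1.554]
ft_force: [2.9, 1.7, 13.6]
opening: 0.004
```

Run:
```python
from h import *
m=optics.camera_model('wrist')
pointer(optics.read_camera('wrist'),m)
go(C)
```

```text
pointer area 75.69444444444444 mid [-4.895779 25.871029] setting by line 1.33 by mid 1.32
t 10.18 p [ 521.8 -255.1   52. ] rot [-1.567  0.038 -1.556] F [-0.75  0.69 14.02] j [-0.58  0.64  1.81  0.05  0.71 -0.64] op 0.008 
slide mm [-24.37  -0.73  -1.31]
```

drive_tool([
  {"slide": [0,0.0003,-0.001],"dr": [0.0016,0.04,0],"fingers": 0},
  {"slide": [-0.0001,0.0005,-0.0019],"dr": [0.003,0.08,0],"fingers": 0},
  {"slide": [-0.0002,0.0005,-0.0029],"dr": [0.005,0.12,0],"fingers": 0},
  {"slide": [-0.0003,0.0005,-0.0038],"dr": [0.0064,0.16,0],"fingers": 0},
  {"slide": [-0.0005,0.0005,-0.0048],"dr": [0.008,0.2,0],"fingers": 0},
])

```text
t: 10.6
eef_pos: [516.9, -255.0, 51.6]
tcp_rot: [-1.567, 0.038, -1.754]
ft_force: [-0.9, -0.2, 16.8]
opening: 0.004
```

Run:
```python
from h import *
m=optics.camera_model('wrist')
pointer(optics.read_camera('wrist'),m)
go(C)
```

```text
pointer area 73.88888888888889 mid [ 0.74141586 26.308077  ] setting by line 1.89 by mid 1.87
t 10.65 p [ 516.6 -255.    51.6] rot [-1.568  0.038 -1.757] F [-2.08 -0.68 16.05] j [-0.59  0.64  1.82  0.06  0.7  -0.45] op 0.008 
slide mm [-24.5   -1.09  -0.99]
```

drive_tool([
  {"slide": [-0.0001,0,-0.0019],"dr": [0.003,0.0785,0],"fingers": 0},
  {"slide": [-0.0003,0,-0.0038],"dr": [0.006,0.157,0],"fingers": 0},
  {"slide": [-0.0007,0,-0.0057],"dr": [0.009,0.236,0],"fingers": 0},
  {"slide": [-0.0012,0.0001,-0.0076],"dr": [0.0125,0.314,0],"fingers": 0},
  {"slide": [-0.0018,0.0001,-0.0094],"dr": [0.0157,0.393,0],"fingers": 0},
])

```text
t: 11.07
eef_pos: [508.0, -252.3, 51.6]
tcp_rot: [-1.566, 0.039, -2.149]
ft_force: [-2.6, -4.3, 15.7]
opening: 0.0
```

Run:
```python
from h import *
m=optics.camera_model('wrist')
pointer(optics.read_camera('wrist'),m)
go(C)
```

```text
pointer area 75.30555555555556 mid [10.172076 24.225813] setting by line 2.83 by mid 2.81
t 11.12 p [ 507.4 -251.9   51.6] rot [-1.567  0.039 -2.155] F [-3.91 -4.74 16.86] j [-0.6   0.62  1.86  0.06  0.66 -0.06] op 0.003 
slide mm [-24.68  -1.08  -1.09]
```

drive_tool([
  {"slide": [-0.0001,-0.0001,-0.0019],"dr": [0.003,0.0785,0],"fingers": 0},
  {"slide": [-0.0003,-0.0001,-0.0038],"dr": [0.006,0.157,0],"fingers": 0},
  {"slide": [-0.0007,-0.0001,-0.0057],"dr": [0.009,0.236,0],"fingers": 0},
  {"slide": [-0.0012,0,-0.0076],"dr": [0.0125,0.314,0],"fingers": 0},
  {"slide": [-0.0018,0,-0.0094],"dr": [0.0157,0.393,0],"fingers": 0},
])

```text
t: 11.53
eef_pos: [500.4, -245.7, 51.5]
tcp_rot: [-1.567, 0.04, -2.542]
ft_force: [-6.1, -5.8, 16.6]
opening: 0.005
```

Run:
```python
from h import *
m=optics.camera_model('wrist')
pointer(optics.read_camera('wrist'),m)
go(C)
```

```text
pointer area 75.80555555555556 mid [18.86625 18.22519] setting by line 3.87 by mid 3.84
t 11.58 p [ 500.  -245.2   51.5] rot [-1.568  0.04  -2.548] F [-4.38 -3.92 17.8 ] j [-0.59  0.61  1.89  0.06  0.62  0.34] op 0.005 
slide mm [-24.73  -1.13  -0.69]
```

drive_tool([
  {"slide": [0.0002,-0.0003,-0.0019],"dr": [0.003,0.0785,0],"fingers": 0},
  {"slide": [0.0002,-0.0005,-0.0038],"dr": [0.006,0.157,0],"fingers": 0},
  {"slide": [-0.0002,-0.0005,-0.0057],"dr": [0.009,0.236,0],"fingers": 0},
  {"slide": [-0.0007,-0.0004,-0.0076],"dr": [0.0125,0.314,0],"fingers": 0},
  {"slide": [-0.0013,-0.0004,-0.0094],"dr": [0.0157,0.393,0],"fingers": 0},
])

```text
t: 12.0
eef_pos: [495.9, -236.5, 51.7]
tcp_rot: [-1.569, 0.041, -2.936]
ft_force: [-4.0, -2.1, 15.8]
opening: 0.004
```

Run:
```python
from h import *
m=optics.camera_model('wrist')
pointer(optics.read_camera('wrist'),m)
go(C)
```

```text
pointer area 75.91666666666667 mid [24.51732   9.031668] setting by line 4.93 by mid 4.9
t 12.05 p [ 495.8 -236.    51.7] rot [-1.569  0.041 -2.942] F [-2.97 -1.28 14.96] j [-0.58  0.6   1.92  0.05  0.6   0.75] op 0.004 
slide mm [-24.9   -0.89  -0.31]
```

drive_tool([
  {"slide": [0,0.0001,-0.0019],"dr": [0.003,0.0785,0],"fingers": 0},
  {"slide": [-0.0002,0.0001,-0.0038],"dr": [0.006,0.157,0],"fingers": 0},
  {"slide": [-0.0006,0.0001,-0.0057],"dr": [0.009,0.236,0],"fingers": 0},
  {"slide": [-0.0011,0.0002,-0.0076],"dr": [0.0125,0.314,0],"fingers": 0},
  {"slide": [-0.0017,0.0002,-0.0094],"dr": [0.0157,0.393,0],"fingers": 0},
])

```text
t: 12.47
eef_pos: [495.5, -226.5, 51.5]
tcp_rot: [-1.57, 0.041, 2.954]
ft_force: [-4.1, -1.1, 16.8]
opening: 0.005
```

Run:
```python
from h import *
m=optics.camera_model('wrist')
pointer(optics.read_camera('wrist'),m)
go(C)
```

```text
pointer area 62.72222222222222 mid [27.016682  -1.4613965] setting by line 5.97 by mid 5.93
t 12.52 p [ 495.6 -226.3   51.6] rot [-1.57   0.041  2.948] F [-3.47  0.24 16.27] j [-0.56  0.59  1.93  0.03  0.58  1.19] op 0.006 
slide mm [-24.96  -1.    -0.25]
```

drive_tool([
  {"slide": [0,-0.0002,-0.0019],"dr": [0.003,0.0785,0],"fingers": 0},
  {"slide": [-0.0002,-0.0002,-0.0038],"dr": [0.006,0.157,0],"fingers": 0},
  {"slide": [-0.0006,-0.0002,-0.0057],"dr": [0.009,0.236,0],"fingers": 0},
  {"slide": [-0.0011,-0.0001,-0.0076],"dr": [0.0125,0.314,0],"fingers": 0},
  {"slide": [-0.0017,-0.0001,-0.0094],"dr": [0.0157,0.393,0],"fingers": 0},
])

```text
t: 12.93
eef_pos: [499.1, -217.5, 51.7]
tcp_rot: [-1.571, 0.042, 2.561]
ft_force: [-1.8, -0.6, 15.4]
opening: 0.004
```

Run:
```python
from h import *
m=optics.camera_model('wrist')
im=optics.read_camera('wrist');pointer(im,m);cv2.imwrite('pics/w7.png',im[:,:,::-1])
go(C)
```

```text
pointer area 74.58333333333333 mid [ 23.462633 -11.588073] setting by line 6.99 by mid 6.96
t 12.98 p [ 499.2 -217.2   51.7] rot [-1.571  0.042  2.555] F [-3.08  1.22 15.36] j [-0.53  0.59  1.93 -0.    0.57  1.63] op 0.003 
slide mm [-24.94  -0.86  -0.25]
```

View pics/w7.png

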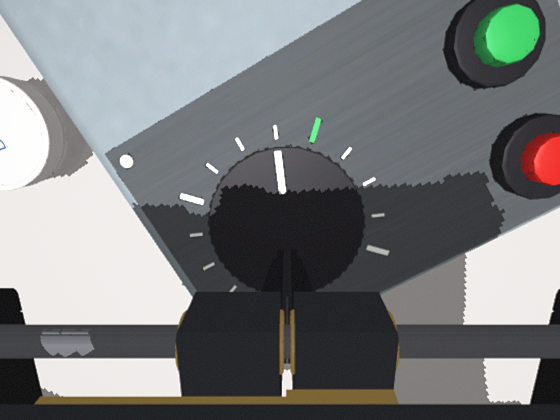

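drive_tool([
  {"slide": [0,0,-0.0015],"dr": [0.0025,0.06,0],"fingers": 0},
  {"slide": [-0.0002,0,-0.003],"dr": [0.005,0.12,0],"fingers": 0},
  {"slide": [-0.0004,0,-0.0044],"dr": [0.0072,0.18,0],"fingers": 0},
  {"slide": [-0.0007,0,-0.0058],"dr": [0.0096,0.24,0],"fingers": 0},
  {"slide": [-0.0011,0,-0.0072],"dr": [0.012,0.3,0],"fingers": 0},
])

```text
t: 13.4
eef_pos: [503.9, -212.0, 51.7]
tcp_rot: [-1.571, 0.041, 2.261]
ft_force: [-3.2, 1.7, 16.1]
opening: 0.004
```

Run:
```python
from h import *
m=optics.camera_model('wrist')
im=optics.read_camera('wrist');pointer(im,m)
go(C)
```

```text
pointer area 73.86111111111111 mid [ 19.073212 -18.241198] setting by line 7.75 by mid 7.74
t 13.45 p [ 504.2 -211.8   51.7] rot [-1.572  0.042  2.257] F [-0.51  4.07 16.17] j [-0.51  0.59  1.93 -0.03  0.58  1.97] op 0.005 
slide mm [-24.84  -0.85  -0.26]
```

drive_tool([
  {"slide": [0,0,-0.0008],"dr": [0.0012,0.03,0],"fingers": 0},
  {"slide": [-0.0001,0,-0.0015],"dr": [0.0025,0.06,0],"fingers": 0},
  {"slide": [-0.0001,0,-0.0017],"dr": [0.003,0.07,0],"fingers": 0},
  {"slide": [-0.0001,0,-0.0017],"dr": [0.003,0.07,0],"fingers": 0},
])

```text
t: 13.78
eef_pos: [505.5, -210.8, 51.7]
tcp_rot: [-1.571, 0.041, 2.194]
ft_force: [-1.1, 2.8, 15.0]
opening: 0.002
```

Run:
```python
from h import *
m=optics.camera_model('wrist')
im=optics.read_camera('wrist');pointer(im,m)
go(C)
```

```text
pointer area 71.94444444444444 mid [ 17.607851 -19.898335] setting by line 7.96 by mid 7.95
t 13.83 p [ 505.5 -210.8   51.7] rot [-1.571  0.041  2.194] F [-1.53  2.7  15.79] j [-0.51  0.6   1.92 -0.03  0.58  2.04] op 0.004 
slide mm [-24.82  -0.83  -0.21]
```

drive_tool([
  {"slide": [0,-0.002,0],"dr": [0,0,0],"fingers": 0},
  {"slide": [-0.0002,-0.005,0],"dr": [0,0,0],"fingers": 0},
  {"slide": [-0.0005,-0.012,0],"dr": [0,0,0],"fingers": 0},
  {"slide": [-0.001,-0.03,0],"dr": [0,0,-0.02],"fingers": 0},
  {"slide": [-0.002,-0.055,0],"dr": [0,0,-0.04],"fingers": 0},
])

```text
t: 14.25
eef_pos: [503.9, -210.0, 105.2]
tcp_rot: [-1.569, -0.004, 2.195]
ft_force: [0.1, 0.7, -0.5]
opening: 0.003
```

drive_tool([
  {"slide": [0,0,0],"dr": [0,0,0],"fingers": 0},
  {"slide": [0,0,0],"dr": [0,0,0],"fingers": 0},
  {"slide": [0,0,0],"dr": [0,0,0],"fingers": 0},
])

```text
t: 14.5
eef_pos: [504.5, -210.5, 105.4]
tcp_rot: [-1.57, -0.0, 2.194]
ft_force: [0.1, -0.1, 0.3]
opening: 0.007
```

Run:
```python
from h import *
m=optics.camera_model('wrist')
im=optics.read_camera('wrist');pointer(im,m);cv2.imwrite('pics/w8.png',im[:,:,::-1])
for a,b in blobs(im,'g'): print('g',a,b,ray('wrist',*b,72,m))
for a,b in blobs(im,'r'): print('r',a,b,ray('wrist',*b,72,m))
go([540.7,-347.2,90])
```

```text
pointer area 58.888888888888886 mid [ 17.571697 -20.15778 ] setting by line 8.0 by mid 7.97
g 661 [386.8   7.9] [ 538.30118198 -340.67162646   72.        ]
g 78 [279.1 117.7] [ 550.97991587 -267.31736099   72.        ]
r 1643 [463.6  70. ] [ 487.8844472 -341.7583112   72.       ]
t 14.55 p [ 504.4 -210.4  105.1] rot [-1.570e+00 -1.000e-03  2.195e+00] F [0.33 0.17 0.03] j [-0.52  0.52  1.86 -0.    0.76  2.  ] op 0.006 
slide mm [-132.24   15.     50.43]
```

View pics/w8.png

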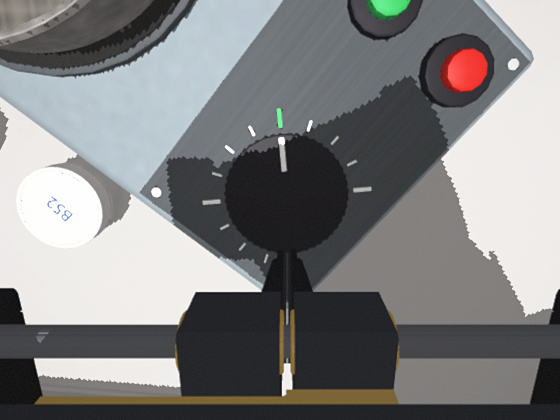

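drive_tool([
  {"slide": [-0.022,0,0.0082],"dr": [0,0,0],"fingers": 0},
  {"slide": [-0.05,0,0.0187],"dr": [0,0,0],"fingers": 0},
  {"slide": [-0.08,0,0.03],"dr": [0,0,0],"fingers": 0},
  {"slide": [-0.108,0,0.0404],"dr": [0,0,0],"fingers": 0},
  {"slide": [-0.132,0,0.0493],"dr": [0,0,0],"fingers": 0},
])

```text
t: 14.97
eef_pos: [541.8, -348.1, 104.5]
tcp_rot: [-1.57, -0.001, 2.194]
ft_force: [-0.5, 0.7, 0.3]
opening: 0.004
```

drive_tool([
  {"slide": [0,0.01,0],"dr": [0,0,0],"fingers": 0},
  {"slide": [0,0.015,0],"dr": [0,0,0],"fingers": 0},
  {"slide": [0,0.015,0],"dr": [0,0,0],"fingers": 0},
  {"slide": [0,0.015,0],"dr": [0,0,0],"fingers": 0},
])

```text
t: 15.3
eef_pos: [541.4, -345.3, 89.8]
tcp_rot: [-1.57, -0.002, 2.195]
ft_force: [0.3, 0.9, -0.2]
opening: 0.009
```

Run:
```python
from h import *
m=optics.camera_model('wrist')
im=optics.read_camera('wrist');cv2.imwrite('pics/w9.png',im[:,:,::-1])
s=optics.read_camera('side');cv2.imwrite('pics/s9.png',cv2.resize(s[190:290,195:315],None,fx=5,fy=5)[:,:,::-1])
go([541.5,-346.3,72])
```

```text
t 15.4 p [ 542.  -345.7   90.8] rot [-1.571 -0.     2.195] F [-0.86  0.46  1.19] j [-0.67  0.65  1.63 -0.    0.86  1.85] op 0.004 
slide mm [-0.24 18.83  0.72]
```

View pics/w9.png

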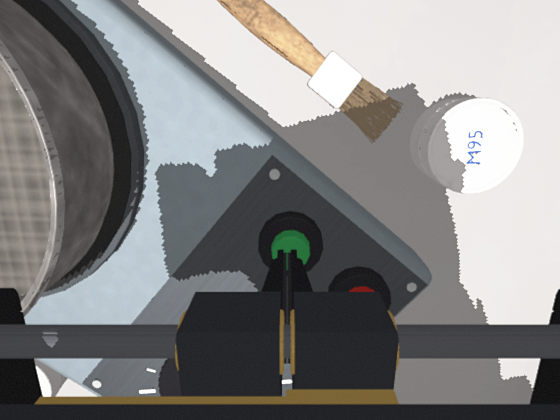

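View pics/s9.png

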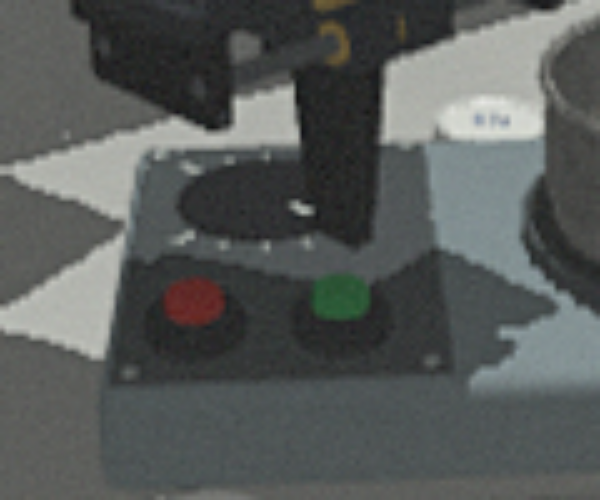

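Run:
```python
from h import *
im=cv2.imread('pics/w9.png')[:,:,::-1].copy(); m=optics.camera_model('wrist')
k=mask(im,'g'); ys,xs=np.nonzero(k); print(xs.min(),xs.max(),ys.min(),ys.max())
for r in range(ys.min(),ys.max()+1,2): print(r,xs[ys==r].min(),xs[ys==r].max(),end='; ')
for z in (72,):
  c=np.array([541.5,-346.3,z]);print('\npred ctr',proj('wrist',c,m)); ring=np.array([proj('wrist',c+[11*np.cos(a),11*np.sin(a),0],m) for a in np.linspace(0,6.28,36)]);print(ring.min(0),ring.max(0))
```

```text
271 309 230 269
230 284 295; 232 281 299; 234 278 303; 236 276 304; 238 275 306; 240 274 307; 242 273 308; 244 272 308; 246 271 309; 248 271 309; 250 271 309; 252 272 309; 254 272 309; 256 272 309; 258 272 308; 260 286 307; 262 286 306; 264 286 304; 266 286 287; 268 286 287; 
pred ctr [289.13718095 255.42228341]
[269.23509686 236.79392098] [309.08731033 273.47704063]
```

drive_tool([
  {"slide": [-0.001,0.005,0.0005],"dr": [0,0,0],"fingers": 0},
  {"slide": [-0.001,0.01,0.0005],"dr": [0,0,0],"fingers": 0},
  {"slide": [-0.001,0.015,0.0005],"dr": [0,0,0],"fingers": 0},
  {"slide": [-0.001,0.019,0.0005],"dr": [0,0,0],"fingers": 0},
  {"slide": [-0.001,0.021,0.0005],"dr": [0,0,0],"fingers": 0},
])

```text
t: 15.82
eef_pos: [542.0, -347.5, 69.0]
tcp_rot: [-1.571, -0.001, 2.195]
ft_force: [-0.8, 1.8, 2.8]
opening: 0.005
```

drive_tool([
  {"slide": [0,0.0015,0],"dr": [0,0,0],"fingers": 0},
  {"slide": [0,0.003,0],"dr": [0,0,0],"fingers": 0},
  {"slide": [0,0.004,0],"dr": [0,0,0],"fingers": 0},
  {"slide": [0,0.004,0],"dr": [0,0,0],"fingers": 0},
])

```text
t: 16.15
eef_pos: [542.0, -347.5, 66.3]
tcp_rot: [-1.571, -0.0, 2.195]
ft_force: [-1.9, 3.7, 7.6]
opening: 0.004
```

drive_tool([
  {"slide": [0,0.0005,0],"dr": [0,0,0],"fingers": 0},
  {"slide": [0,0.0012,0],"dr": [0,0,0],"fingers": 0},
  {"slide": [0,0.0012,0],"dr": [0,0,0],"fingers": 0},
])

```text
t: 16.4
eef_pos: [542.1, -347.6, 66.1]
tcp_rot: [-1.571, 0.0, 2.195]
ft_force: [-5.7, 5.6, 16.9]
opening: 0.004
```

drive_tool([
  {"slide": [0,-0.003,0],"dr": [0,0,0],"fingers": 0},
  {"slide": [0,-0.01,0],"dr": [0,0,0],"fingers": 0},
  {"slide": [0,-0.03,0],"dr": [0,0,0],"fingers": 0},
  {"slide": [0,-0.06,0],"dr": [0,0,0],"fingers": 0},
  {"slide": [0,-0.095,0],"dr": [0,0,0],"fingers": 0},
])

```text
t: 16.82
eef_pos: [541.5, -347.4, 159.3]
tcp_rot: [-1.57, -0.003, 2.194]
ft_force: [-0.5, -0.4, -0.1]
opening: 0.004
```

drive_tool([
  {"slide": [0.015,-0.02,0],"dr": [0,0,0],"fingers": 0},
  {"slide": [0.045,-0.04,0],"dr": [0,0,0],"fingers": 0},
  {"slide": [0.08,-0.05,0],"dr": [0,0,0],"fingers": 0},
  {"slide": [0.1,-0.05,0],"dr": [0,0,0],"fingers": 0},
  {"slide": [0.1,-0.05,0],"dr": [0,0,0],"fingers": 0},
])

```text
t: 17.23
eef_pos: [482.0, -264.1, 210.9]
tcp_rot: [-1.571, 0.001, 2.196]
ft_force: [0.9, -0.6, 0.1]
opening: 0.005
```

Run:
```python
from h import *
m=optics.camera_model('wrist')
im=optics.read_camera('wrist');pointer(im,m);cv2.imwrite('pics/w10.png',im[:,:,::-1])
s=optics.read_camera('side');cv2.imwrite('pics/s10.png',s[:,:,::-1])
go([541.5,-346.3,72])
```

```text
pointer area 37.333333333333336 mid [ 16.89385  -19.128605] setting by line 7.99 by mid 7.95
t 17.33 p [ 484.  -266.7  210.2] rot [-1.571e+00  1.000e-03  2.195e+00] F [ 0.45  0.18 -0.18] j [-0.62  0.39  1.74 -0.    1.    1.89] op 0.005 
slide mm [-9.8020e+01  1.3835e+02 -9.0000e-02]
```

View pics/w10.png

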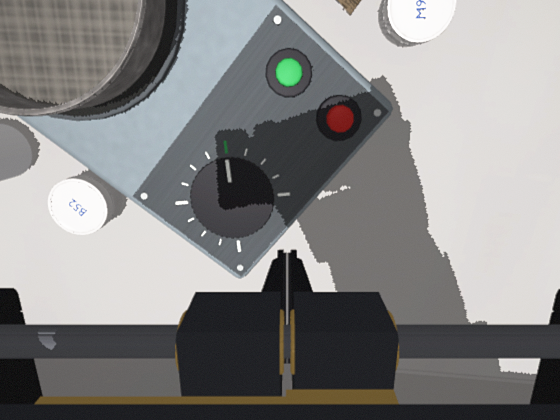

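View pics/s10.png

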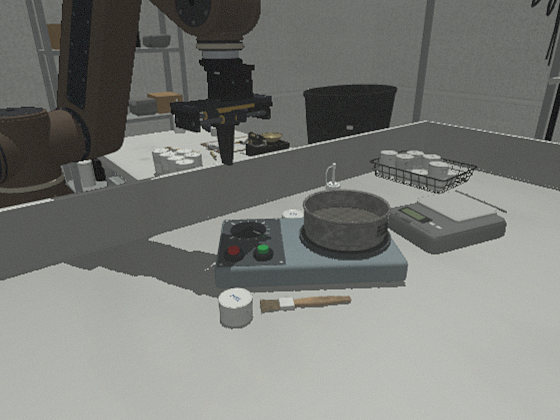

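The key bottomed out: the force rose from 7.6 to 16.9 N over 0.2 mm, and it came back up on release. The wrist picture shows the pointer (228,170) on the green stroke (225,147). The tins, brush, sieve and bottle have not moved, and the arm is clear of everything.

```bash
python3 -c "
from cell import env
print(env.job_done())"
```

```text
the job is handed in; nothing more can be done
None
```

The timer is set to 8 minutes and the start key has been pressed and released. I handed the job in at about 17 s of the 72 s allowed.

**Setting the disc:** The pointer started on stroke 1. My first three drags, with the fingertip flat on the disc, slipped and the pointer fell back to 1. I then tilted the tool 0.04 rad so that its outer edge carried the press. With that I clicked the disc round to 8, checking the pointer after each click. The last reading before I lifted off was 7.96.

**Press force:** It mostly read 14 to 17 N while dragging, with a highest reading of 17.8 N. The force is only reported at the end of each move, so a brief higher peak in between can't be ruled out.

**Start key:** It bottomed out, with the tip at 66.1 mm and the force rising from 7.6 to 16.9 N over 0.2 mm. I then released it and lifted the tool clear.

**Last checks:**
- **Pointer:** by its line the pointer read 8.00 after lift-off and 7.99 at the end. By its middle it read 7.97 and 7.95.
- **Stop key:** I never touched the red key.
- **Surroundings:** the final pictures show the sieve, tins, brush and bottle in place.
- **Camera disagreement:** the side camera placed the disc and keys about 6 to 7 mm off from the top camera in y. I used the wrist camera to place the disc, and for the start key the top camera's position shifted to match it.

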